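# Close the chip reader and tuck the flow-cell plate under its lid lip

### The arm

A 6-joint arm with a two-finger parallel gripper is mounted at the origin on the work surface. World frame = base frame: x ahead of the robot, y to its left, z up, the work surface at z = 0. Lengths are in m, angles in rad, forces in N, time in s.
With the tool pointing down it reaches from about 0.3 to 0.75 m from the base axis. Payload 8.5 kg.
Tool frame: the origin (TCP) lies midway between the tips of the shut fingers; the grasp point (between the pads) lies 19 mm behind it; x points along the fingers, z is the direction in which the jaws open and shut, and the axes are right-handed (so a half turn about x gives the same grasp; the last joint's range is limited). The gripper opens to 88 mm and grips with 3 to 60 N. Pads are 18 mm wide; open, the fingers measure 123 mm over their backs; the gripper's body (75 mm by 187 mm) begins 45 mm behind the grasp point.
Start: joints at [0.986, 0.381, 1.297, -0, 1.464, -0.215], TCP at [0.199, 0.513, 0.204] pointing down, gripper open.
Joint ranges: [-3.11, 3.11], [-0.89, 2.33], [0.22, 2.48], [-1.42, 4.56], [0.17, 2.85], [-2.88, 2.88]. Speed limits (rad/s): [2.39, 2.39, 3.14, 3.14, 3.14, 3.14].

### API

Orientations are given as a rotation vector (axis times angle).
In Python, from cell import observe, snapshot, camera_params, close_job gives the robot as it stands. The module is installed in compiled form; this text tells all that it offers.
- The arm moves only by the tool step_arm, never from a script. Its arguments are lists of equal length, an entry for each row: "slide": the shift along the tool's x, y, z in m, a list of three; "angular": the turn, a rotation vector about the tool's x, y, z in degrees, a list of three; "jaw": the opening, from 0 (shut) to 1 (fully open). In form: {"slide": [[tx, ty, tz], ...], "angular": [[rx, ry, rz], ...], "jaw": [jaw, ...]}. A call has exactly 5 rows; each row is the pose to reach, as a shift and turn from the pose commanded when the call began, along the tool's axes at that moment; what a row does not reach only later rows make up. A row lasts 1/8 s, in which the tool goes at most 62.5 mm and 10.7 degrees, less where a joint would pass 70% of its speed; a pose out of reach is approached as far as the arm can. A call with a gripper value outside its range is refused whole. The fingers move at their own pace and stop on an object; the grip force is fixed at half the most. Time passes only in rows, so rows that repeat a pose let the fingers close, or fill a call up. It gives the time, the measured TCP pose, the force and the opening at its end, in the units of the state.
- observe(): the state, without advancing time (a new reading comes with each control period).
- snapshot(name): name is "side" or "top"; returns (picture, depth): 420x560x3 uint8, blue, green, red; 420x560 float32, m along the optical axis (not along the pixel's ray), 0 where there is no reading.
- camera_params(name): a dict with "vfov" (degrees; the focal length in pixels is half the picture's height over the tangent of half this angle, whatever the lens; pixels are square), "cx", "cy" (the principal point, pixels), "view" (4x4, takes a point from world to camera coordinates). Camera axes: x right, y down, z forward; pixel columns grow to the right and rows downward; lengths in m; the calibration is good to about 2 mm. A picture is of the moment at which its call begins. camera_params takes no time and is no camera call.
- close_job(): hands the job in, once; it reports no verdict.
The state is a dict: "clock": time; "joints": joint angles; "qd": joint speeds; "tau": joint torques, N m; "eef_pos": TCP position; "orientation": TCP orientation; "wrist_force": force on the tool from outside, world axes, zero at the start; "ft_torque": the same for the moment, N m; "finger_gap": opening from 0.0 (shut) to 1.0 (fully open).
Only numpy, scipy, OpenCV 4.12 (cv2) and the standard library are available. Lean on these libraries where they do the work, as an engineer would, in place of code of your own. Each camera call takes 0.05 s, during which the arm holds its last target.

### The job

Gently lower the chip reader's raised lid until it is closed, then pick up the blue flow-cell plate and slide its orange front edge about 2 cm under the lid's front lip, between the reader's two side walls, without lifting the lid. Finish while still holding the plate there, pressed flat so that the sprung copper bed under it is pushed most of the way down; do not let go, and leave everything else on the bench where it is.

Things in the scene. Friction and masses are not known exactly. Their poses are not given: they have to be found in the camera images.
- reader: White chip reader, fixed, 200 (x) x 130 (y) x 44 mm. Origin: centre of its underside; +x points from its open front (facing the robot) to its rear. Its front half is a channel 70 mm wide (y -35 to 35) between side walls 38 mm high, from x = -100 mm to a fixed end stop at x = +12 mm; its floor is the copper bed, top 34 mm above the bench when not pressed.
- lid_hinge (a point): Middle of the lid's hinge line on the reader, at x = +90, z = 44 mm in its frame (axes as the reader's); the line runs along y.
- lip_gap (a point): Fixed point on the reader's centre line at bed height, straight below the closed lid's front lip: x = -15, z = 34 mm in the reader's frame. The closed lid reaches forward to here, its flat underside 44 mm and its top 56 mm above the bench: a 10 mm gap over the bed, 27 mm deep to the end stop.
- lid (a joint): Angle (rad) of the reader's grey lid: 105 mm from hinge to lip, 124 wide, 12 thick, blue panel and yellow lip stripe on its outer face; no handle. 0 = closed, level, on a hard stop; grows as the lip swings up and away from the robot (1.57 upright). The stiff hinge stays where left; push its outer (blue) face with 1 to 2 N near the lip to lower it.
- lid_edge (a point): Middle of the lid's front lip (its free edge, half-way through its 12 mm thickness).
- bed (a joint): How far (m) the reader's copper bed (110 x 68 mm) has sunk on its springs: 0 up, 0.006 fully down on its stop. It starts to sink at about 3.5 N and takes about 12 N to be fully down.
- plate: Blue flow-cell plate, a flat slab 80 (x) x 60 (y) x 5 mm, about 90 g, lying flat on the paper pad (3 mm thick), with a black upright rib on top to hold it by. Origin: centre of its underside. Its +x end is the front edge (orange stripe), which goes under the lip; an amber window lies between stripe and rib.
- plate_grip (a point): Centre of the plate's black rib, half-way up: the rib is 34 (x) x 14 (y) x 28 mm tall, centred 20 mm behind the plate's centre (60 mm behind the front edge); this point is 19 mm above the plate's underside and 14 mm above its 5 mm slab. Axes as the plate's: grip it across y.
- plate_edge (a point): Middle of the plate's front (orange, +x) edge, 2.5 mm above its underside.
- tube_a: Bystander: small clear jar with red cap, 22 mm across, 45 tall; origin at the centre of its underside.
- tube_b: Bystander: small clear jar with green cap, 22 mm across, 45 tall; origin at the centre of its underside.
- tube_rack: Bystander: white tube rack with pink top and coloured caps, 70 x 120 x 59 mm; origin under its centre.
- tip_box: Bystander: clear and orange pipette-tip box, 85 x 120 x 58 mm; origin under its centre.
- wash_bottle: Bystander: white bottle with blue cap, 60 mm across, 130 tall; origin under its centre.
- dish: Bystander: glass dish, 70 mm across, 14 high; origin under its centre.
- marker: Bystander: black and red marker pen, 100 x 12 x 12 mm, lying down; origin under its centre.
- pad: White paper pad on the bench, fixed, 130 x 110 x 3 mm; origin under its centre.
There are look-alikes about, which are no part of the job. Several things look just like the plate: the one meant starts farthest to the robot's left.

How it is judged:
On the way, in this order (a step that is already met when the one before it is completed fails the run):
1. the reader's lid is lowered closed (value of joint lid below 0.05 rad), for 0.2 s.
2. the plate's front edge is tucked at least 13 mm under the lip, the lid still down (x of plate_edge in the frame of reader between -0.002 and 0.02 m and z of plate_edge in the frame of reader below 0.044 m and value of joint lid below 0.06 rad and y of plate_edge in the frame of reader between -0.012 and 0.012 m and angle between the x axis of plate and the x axis of reader, either way round below 0.14 rad and angle between plate's own z axis and vertical below 0.07 rad), for 0.1 s.
At the end, for the whole second after the job is handed in: Lid closed (under 0.06 rad); plate's front edge 13 mm or more under the lip, within 12 mm of the reader's centre line, square within 8 and flat within 4 degrees; fingers hold it (over 3 N) pressed on the bed (over 4 N), the bed sunk more than 3.5 of its 6 mm (all of step 2 and value of joint bed above 0.0035 m and contact force between plate and reader above 4 N and contact force between the fingers and plate above 3 N); the arm keeps its last pose, push and grip.
It fails at once if the lid is lifted (over 0.06 rad) while the plate's edge is under or pushed at its lip (value of joint lid above 0.06 rad and x of plate_edge in the frame of reader between -0.012 and 0.09 m and y of plate_edge in the frame of reader between -0.07 and 0.07 m and z of plate_edge in the frame of reader below 0.056 m).
It fails at once if the lid is slammed (faster than 4 rad/s) (velocity of joint lid below -4 rad/s).
It fails at once if a bystander is moved more than 3 cm (distance of any of tube_a, tube_b, tube_rack, tip_box, wash_bottle, dish, marker from where it was at the start of the episode above 0.03 m).
It also fails if it takes over 59 s, if anything falls off the work surface, if the arm or the gripper's body presses on something with over 40 N, if the wrist force passes 120 N, or if a joint passes its speed limit or range.

## Working session

There is one attempt and no reset: what is moved stays moved. The work goes in short steps, Python scripts to look and compute and a tool call to move; the robot and the scene stay as the last step left them, time stands still between calls to the robot, and variables do not carry over. Pictures are saved under pics/ and viewed, and the job is handed in when it is done.

Besides the shell and the picture viewer there is one more tool, called after "Call:" as name(argument=value, ...) on one line, values as JSON. step_arm: Moves the arm, as the interface text tells. Its arguments: {"type":"object","properties":{"slide":{"type":"array","items":{"type":"array","items":{"type":"number"}}},"angular":{"type":"array","items":{"type":"array","items":{"type":"number"}}},"jaw":{"type":"array","items":{"type":"number"}}},"required":["slide","angular","jaw"]}

```bash
mkdir -p pics; ls
python3 - <<'E'
from cell import *
import cv2,numpy as np
for n in("side","top"):
    p,d=snapshot(n); cv2.imwrite(f"pics/{n}0.png",p); np.savez(f"{n}0.npz",p=p,d=d)
    c=camera_params(n); print(n,c['vfov'],c['cx'],c['cy'],np.round(c['view'],4).tolist())
print(observe())
E
```

```text
pics
side 47.93386936512108 273.166845307466 208.4012973153789 [[-0.9589, -0.2838, 0.0049, 0.5808], [-0.2204, 0.7333, -0.6432, 0.1742], [0.179, -0.6179, -0.7657, 1.1301], [0.0, 0.0, 0.0, 1.0]]
top 43.68305593678877 270.79374305949887 213.78598301874806 [[0.0171, -0.9996, 0.0217, -0.0164], [-0.9843, -0.0206, -0.1755, 0.5918], [0.1758, -0.0183, -0.9842, 1.2048], [0.0, 0.0, 0.0, 1.0]]
{'clock': 0.1, 'joints': array([ 9.85759034e-01,  3.81080703e-01,  1.29813877e+00,  1.35931928e-05,
        1.46360264e+00, -2.15241576e-01]), 'qd': array([ 0.0013199 , -0.00154061, -0.00368726,  0.00079864,  0.00044645,
       -0.00063374]), 'tau': array([ 3.71545582e-03, -4.38657153e+01, -2.24913150e+01,  7.14074099e-02,
        3.42189032e-02, -8.06712001e-05]), 'eef_pos': array([0.19858833, 0.51258534, 0.20354086]), 'orientation': array([-0.93315279,  1.36292737,  0.93241075]), 'wrist_force': array([0.4919758 , 0.66944367, 0.41249579]), 'ft_torque': array([-2.53028603e-05,  5.26800883e-02, -3.76045825e-02]), 'finger_gap': 0.9976732819841041}
```

View pics/side0.png

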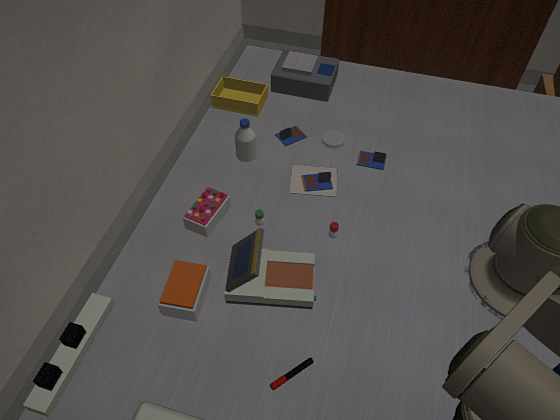

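View pics/top0.png

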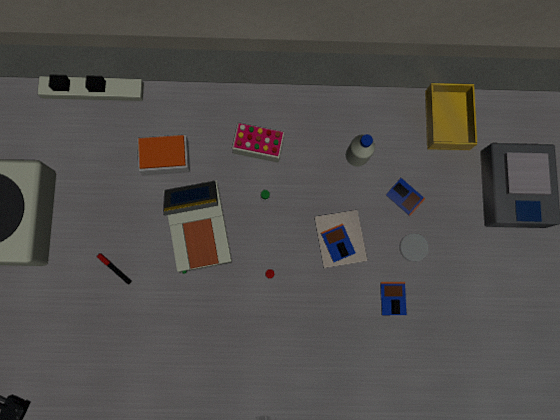

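```bash
cat > h.py <<'E'
import numpy as np,cv2
from cell import camera_params
def cam(n):
    c=camera_params(n); f=210/np.tan(np.radians(c['vfov'])/2); return f,c['cx'],c['cy'],np.array(c['view'])
def ray(n,uv,z):
    f,cx,cy,V=cam(n); R=V[:3,:3];t=V[:3,3];o=-R.T@t
    uv=np.atleast_2d(uv).astype(float); d=np.c_[(uv[:,0]-cx)/f,(uv[:,1]-cy)/f,np.ones(len(uv))]@R
    return o+d*((z-o[2])/d[:,2])[:,None]
def cloud(n,d):
    f,cx,cy,V=cam(n); v,u=np.mgrid[:420,:560]
    P=np.stack([(u-cx)/f*d,(v-cy)/f*d,d],-1)
    return (P-V[:3,3])@V[:3,:3]
def proj(n,P):
    f,cx,cy,V=cam(n); q=np.atleast_2d(P)@V[:3,:3].T+V[:3,3]; return q[:,:2]/q[:,2:]*f+[cx,cy]
E
python3 - <<'E'
from h import *
for n,b in(("top",(140,110,420,330)),("side",(170,120,400,320))):
    z=np.load(n+"0.npz");p=z['p'];x0,y0,x1,y1=b
    c=p[y0:y1,x0:x1]; c=cv2.convertScaleAbs(c,alpha=1.6)
    k=min(800/c.shape[1],600/c.shape[0]);print(n,k,(z['d']>0).mean())
    cv2.imwrite(f"pics/{n}0z.png",cv2.resize(c,None,fx=k,fy=k,interpolation=cv2.INTER_CUBIC))
    hsv=cv2.cvtColor(p,cv2.COLOR_BGR2HSV)
    C=cloud(n,z['d'])
    for name,lo,hi in(("orange",(3,120,60),(20,255,255)),("blue",(105,120,60),(130,255,255)),("yellow",(18,80,60),(32,255,255)),("dark",(0,0,0),(180,255,35))):
        m=cv2.inRange(hsv,lo,hi)
        N,l,s,ce=cv2.connectedComponentsWithStats(m)
        for i in range(1,N):
            if s[i,4]>15 and x0<ce[i][0]<x1 and y0<ce[i][1]<y1: print(n,name,s[i].tolist(),np.round(ce[i],1),np.round(np.median(C[l==i],0),4))
E
```

```text
top 2.727272727272727 0.9960374149659864
top orange [138, 135, 48, 34, 1409] [161.3 151.5] [0.7383 0.2631 0.059 ]
top orange [256, 136, 5, 5, 16] [258.1 138. ] [0.7783 0.0295 0.0592]
top orange [409, 198, 16, 17, 33] [416.9 206. ] [ 0.6284 -0.3719  0.0057]
top orange [183, 219, 35, 49, 1291] [200.1 243.1] [0.5199 0.1632 0.0353]
top orange [321, 224, 22, 10, 39] [331.3 228.4] [ 0.5666 -0.1555  0.01  ]
top orange [381, 282, 24, 2, 48] [392.5 282.5] [ 0.4352 -0.306   0.0064]
top orange [399, 287, 3, 9, 16] [400.5 291.7] [ 0.4133 -0.326   0.0059]
top blue [361, 134, 12, 12, 105] [366.5 139.7] [ 0.7567 -0.2231  0.1306]
top blue [387, 178, 36, 37, 357] [402.4 194.8] [ 0.6552 -0.3355  0.0057]
top blue [322, 226, 33, 36, 417] [338.4 245.3] [ 0.5226 -0.1706  0.0091]
top blue [381, 284, 26, 31, 435] [392.7 300.5] [ 0.3915 -0.2992  0.0063]
top yellow [258, 128, 4, 6, 19] [259.5 130.6] [0.7968 0.0252 0.0579]
top yellow [239, 132, 4, 6, 19] [240.5 134.6] [0.7862 0.0736 0.0608]
top yellow [263, 145, 5, 6, 20] [265.2 147.7] [0.7539 0.0119 0.0593]
top yellow [164, 200, 52, 12, 121] [189.1 205. ] [0.
[... 1153 characters left out ...]
, 174, 30, 17, 176] [318.3 183.5] [ 0.5227 -0.1662  0.0095]
side yellow [197, 198, 5, 6, 21] [199.2 200.6] [0.7961 0.0262 0.0576]
side yellow [215, 198, 5, 6, 21] [217.1 200.1] [0.7528 0.0124 0.0599]
side yellow [195, 213, 4, 6, 19] [196.5 215.2] [0.7844 0.0745 0.0603]
side yellow [251, 228, 9, 47, 175] [255.1 251.4] [0.5942 0.1804 0.1272]
side dark [280, 128, 11, 12, 89] [285.3 133.5] [ 0.6634 -0.3249  0.0272]
side dark [373, 152, 12, 11, 95] [378.7 156.8] [ 0.3787 -0.304   0.0267]
side dark [318, 172, 13, 11, 95] [323.9 176.9] [ 0.5115 -0.177   0.0299]
side dark [226, 278, 23, 14, 55] [235.6 285.4] [0.6201 0.2453 0.077 ]
side dark [226, 301, 86, 8, 138] [267.5 304.3] [0.5501 0.234  0.0094]
```

```bash
ls pics
```

```text
side0.png
side0z.png
top0.png
top0z.png
```

View pics/top0z.png

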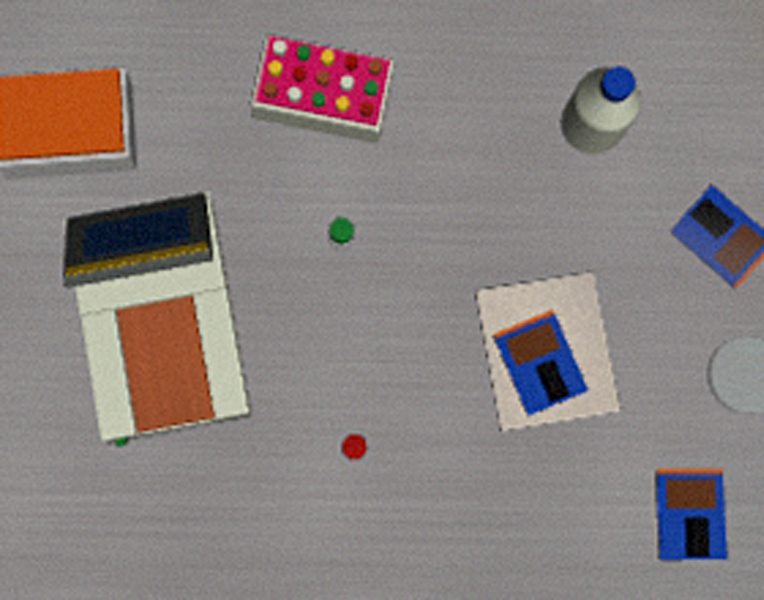

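View pics/side0z.png

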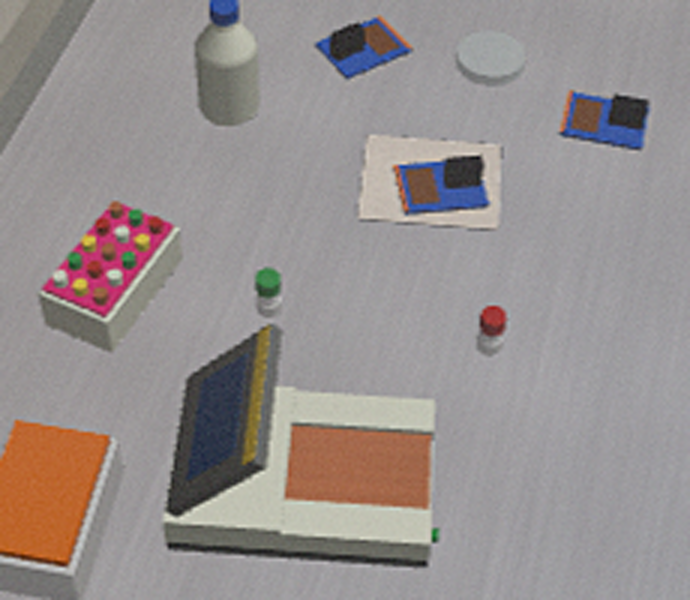

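```bash
cat >> h.py <<'E'
def rect(n,m,z):
    """min area rect of largest blob of mask cast on plane z"""
    cs,_=cv2.findContours(m,cv2.RETR_EXTERNAL,cv2.CHAIN_APPROX_NONE); c=max(cs,key=cv2.contourArea)[:,0]
    return cv2.minAreaRect((ray(n,c,z)[:,:2]*1000).astype(np.float32)), c
E
python3 - <<'E'
from h import *
for n in("top","side"):
    z=np.load(n+"0.npz");p=z['p'];d=z['d'];hsv=cv2.cvtColor(p,cv2.COLOR_BGR2HSV);C=cloud(n,d)
    print(n)
    def win(m,b):
        o=np.zeros_like(m);o[b[1]:b[3],b[0]:b[2]]=m[b[1]:b[3],b[0]:b[2]];return o
    B=(170,210,235,275) if n=="top" else (255,250,325,300)
    m=win(cv2.inRange(hsv,(3,100,50),(20,255,255)),B)
    r,_=rect(n,m,.034);print("bed",r)
    # plate: blue|orange|brown by heights .004-.015 in plate region saturated
    B=(315,218,362,268) if n=="top" else (297,165,340,197)
    m=win(cv2.inRange(hsv,(0,110,30),(180,255,255)),B)
    m=win(((hsv[...,1]>110)|(hsv[...,2]<50)).astype(np.uint8)*255,B)
    r,_=rect(n,m,.008);print("plate",r)
    m=win(cv2.inRange(hsv,(0,0,0),(180,255,45)),B)
    r,_=rect(n,m,.036);print("rib(top plane)",r)
    s=win((np.abs(C[...,2]-.036)<.004).astype(np.uint8)*255,B)
    print("rib depth",np.median(C[s>0],0),(s>0).sum(), cv2.minAreaRect((C[s>0][:,:2]*1000).astype(np.float32)))
    # reader body wall tops via depth
    B=(155,170,240,285) if n=="top" else (215,220,325,310)
    for zz in(.038,.044):
        s=win((np.abs(C[...,2]-zz)<.002).astype(np.uint8)*255,B);print(zz,(s>0).sum(),cv2.minAreaRect((C[s>0][:,:2]*1000).astype(np.float32)))
    s=win((C[...,2]>.055).astype(np.uint8)*255,B);P=C[s>0]
    np.save(n+"lid.npy",P)
    c=P.mean(0);u,sv,vt=np.linalg.svd(P-c);print("lidplane",c,vt,sv)
E
```

```text
top
bed ((520.77685546875, 163.05479431152344), (110.85674285888672, 68.5462646484375), 11.940597534179688)
plate ((531.6814575195312, -172.30889892578125), (80.19414520263672, 58.80359649658203), 23.61732292175293)
rib(top plane) ((511.6296081542969, -178.4792938232422), (33.35190200805664, 17.56714630126953), 23.736730575561523)
rib depth [ 0.51226919 -0.18042452  0.03645239] 76 ((513.8446655273438, -179.62045288085938), (34.06797790527344, 14.612554550170898), 23.102880477905273)
0.038 1155 ((588.2846069335938, 179.8217315673828), (259.5293884277344, 135.81007385253906), 14.658018112182617)
0.044 514 ((587.9244384765625, 183.4510498046875), (252.8184051513672, 140.56626892089844), 12.4227876663208)
lidplane [0.6129731  0.18082025 0.12394048] [[ 0.2161737   0.14016846 -0.96624103]
 [-0.26654846  0.96052022  0.07970461]
 [ 0.93926612  0.24032002  0.2450009 ]] [6.27485771 1.31154529 0.6018674 ]
side
bed ((519.6378173828125, 159.7311248779297), (109.14742279052734, 66.37367248535156), 12.13050365447998)
plate ((529.1671752929688, -176.74903869628906), (82.82411193847656, 64.34378051757812), 23.69181251525879)
rib(top plane) ((510.456298828125, -170.47067260742188), (34.71363830566406, 38.04787826538086), 16.754993438720703)
rib depth [ 0.51212875 -0.17964987  0.03647663] 57 ((511.24462890625, -181.36033630371094), (35.17605209350586, 16.862102508544922), 26.124011993408203)
0.038 1181 ((560.2068481445312, 169.88479614257812), (197.43299865722656, 133.82708740234375), 11.760353088378906)
0.044 576 ((561.1982421875, 171.511474609375), (198.51051330566406, 130.66390991210938), 12.054402351379395)
lidplane [0.60950001 0.20358836 0.1214031 ] [[ 0.22541398 -0.52374329 -0.82151172]
 [ 0.16424715  0.85157336 -0.49784102]
 [-0.96031839  0.02271063 -0.27797989]] [6.60438741 1.38531997 0.64696479]
```

```bash
cat >> h.py <<'E'
from scipy.spatial.transform import Rotation as Rn
from cell import observe
YAW=np.radians(12.0); RO=np.array([.562,.1715,0]); RR=Rn.from_euler('z',YAW).as_matrix()
def rd(x,y,z): return RO+RR@np.array([x,y,z])
def down(yaw,flip=False):
    x=np.array([0,0,-1.]); z=np.array([-np.sin(yaw),np.cos(yaw),0])*(-1 if flip else 1)
    return np.c_[x,np.cross(z,x),z]
def plan(pts,Rt):
    s=observe(); R0=Rn.from_rotvec(s['orientation']).as_matrix()
    a=np.degrees(Rn.from_matrix(R0.T@Rt).as_rotvec())
    for p in np.atleast_2d(pts): print("slide mm",np.round(1000*R0.T@(p-s['eef_pos']),1),"ang",np.round(a,2))
E
python3 - <<'E'
from h import *
s=observe();print(np.round(Rn.from_rotvec(s['orientation']).as_matrix(),3))
def tip(t,r=.095):
    t=np.radians(t); return rd(.09-r*np.cos(t)+.012*np.sin(t)+.009,0,.044+r*np.sin(t)+.012*np.cos(t))
for t in(50,40,30,20,10,0):print(t,np.round(tip(t),4))
for f in(0,1): plan([tip(50)+[0,0,.06]],down(YAW,f))
E
```

```text
[[-0.001 -0.932  0.361]
 [-0.001  0.361  0.932]
 [-1.     0.    -0.001]]
50 [0.6081 0.1813 0.1245]
40 [0.5952 0.1786 0.1143]
30 [0.5842 0.1762 0.1019]
20 [0.5755 0.1744 0.0878]
10 [0.5694 0.1731 0.0723]
0 [0.5659 0.1723 0.056 ]
slide mm [  19.1 -501.6 -160.9] ang [-33.19  -0.06  -0.04]
slide mm [  19.1 -501.6 -160.9] ang [ 1.4681e+02 -5.0000e-02  8.0000e-02]
```

Call:
step_arm(slide=[[0.005, -0.06, -0.019], [0.01, -0.12, -0.038], [0.019, -0.18, -0.058], [0.019, -0.24, -0.077], [0.019, -0.3, -0.096]], angular=[[-6, 0, 0], [-13, 0, 0], [-20, 0, 0], [-27, 0, 0], [-33.2, 0, 0]], jaw=[0, 0, 0, 0, 0])

```text
clock: 0.72
eef_pos: [0.4423, 0.3155, 0.1847]
orientation: [-1.364, 1.101, 1.365]
wrist_force: [0.8, -0.3, -0.1]
finger_gap: 0.456
```

Run:
```python
from h import *
s=observe();print(s['clock'],s['eef_pos'],s['joints'],s['finger_gap'],s['wrist_force'])
plan([rd(.09-.0498+.009+.008,0,.2)],down(YAW))
```

```text
0.725 [0.44229783 0.31547765 0.18473135] [ 4.01533481e-01  3.83964517e-01  1.34990622e+00  7.83772080e-05
  1.40843795e+00 -1.38260784e+00] 0.4560802823485906 [ 0.75222935 -0.34960717 -0.10032935]
slide mm [ -15.4 -143.7 -166.3] ang [ 0.22 -0.   -0.04]
```

Call:
step_arm(slide=[[-0.015, -0.036, -0.042], [-0.015, -0.072, -0.083], [-0.015, -0.108, -0.125], [-0.015, -0.144, -0.166], [-0.015, -0.144, -0.166]], angular=[[0, 0, 0], [0, 0, 0], [0, 0, 0], [0, 0, 0], [0, 0, 0]], jaw=[0, 0, 0, 0, 0])

```text
clock: 1.35
eef_pos: [0.6185, 0.1819, 0.1984]
orientation: [-1.359, 1.106, 1.36]
wrist_force: [-0.1, 0.6, -0.2]
finger_gap: -0.001
```

Run:
```python
from h import *
s=observe();print(s['clock'],s['eef_pos'],s['joints'],s['finger_gap'],s['wrist_force'])
def tip(t,r=.095):
    t=np.radians(t); return rd(.09-r*np.cos(t)+.012*np.sin(t)+.009,0,.044+r*np.sin(t)+.012*np.cos(t))
for t in(60,55,50,45,40,30,20,10,0): plan([tip(t)],down(YAW))
p,d=snapshot("side");cv2.imwrite("pics/a.png",cv2.resize(p[180:340,180:400],None,fx=3,fy=3))
```

```text
1.35 [0.61846626 0.18191383 0.19838875] [ 1.02950732e-01  5.56219041e-01  1.01478776e+00 -3.80989885e-04
  1.57223306e+00 -1.67355285e+00] -0.0011615148498696681 [-0.09996697  0.62662605 -0.24742042]
slide mm [66.1 -4.6  1.6] ang [-0.21 -0.01 -0.1 ]
slide mm [69.7  2.9  1.6] ang [-0.21 -0.01 -0.1 ]
slide mm [73.9 10.2  1.5] ang [-0.21 -0.01 -0.1 ]
slide mm [78.8 17.   1.5] ang [-0.21 -0.01 -0.1 ]
slide mm [84.2 23.3  1.5] ang [-0.21 -0.01 -0.1 ]
slide mm [96.6 34.5  1.4] ang [-0.21 -0.01 -0.1 ]
slide mm [110.7  43.4   1.4] ang [-0.21 -0.01 -0.1 ]
slide mm [126.2  49.7   1.4] ang [-0.21 -0.01 -0.1 ]
slide mm [142.5  53.2   1.4] ang [-0.21 -0.01 -0.1 ]Traceback (most recent call last):
  File "<stdin>", line 6, in <module>
NameError: name 'snapshot' is not defined
```

Call:
step_arm(slide=[[0.03, -0.004, 0.0015], [0.055, -0.004, 0.0015], [0.066, -0.004, 0.0015], [0.07, 0.003, 0.0015], [0.074, 0.01, 0.0015]], angular=[[0, 0, 0], [0, 0, 0], [0, 0, 0], [0, 0, 0], [0, 0, 0]], jaw=[0, 0, 0, 0, 0])

```text
clock: 1.98
eef_pos: [0.6061, 0.1842, 0.1268]
orientation: [-1.363, 1.101, 1.361]
wrist_force: [0.2, 0.0, 0.6]
finger_gap: 0.003
```

Run:
```python
from h import *
from cell import snapshot
s=observe();print(s['clock'],s['eef_pos'],s['finger_gap'],s['wrist_force'])
p,d=snapshot("side");cv2.imwrite("pics/a.png",cv2.resize(p[180:340,180:400],None,fx=3,fy=3))
```

```text
1.975 [0.60607558 0.18418894 0.12678144] 0.0029782957557058856 [0.15580604 0.01029264 0.62379225]
```

View pics/a.png

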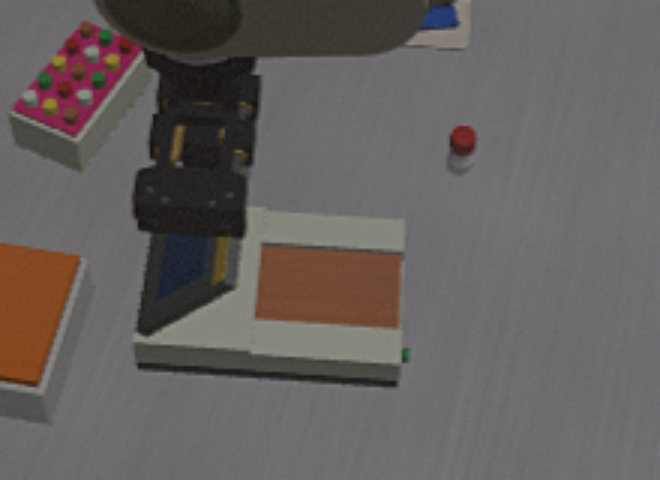

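Call:
step_arm(slide=[[0.005, 0.007, 0], [0.01, 0.013, 0], [0.016, 0.019, 0], [0.022, 0.024, 0], [0.029, 0.029, 0]], angular=[[0, 0, 0], [0, 0, 0], [0, 0, 0], [0, 0, 0], [0, 0, 0]], jaw=[0, 0, 0, 0, 0])

```text
clock: 2.65
eef_pos: [0.5777, 0.1779, 0.0966]
orientation: [-1.362, 1.103, 1.362]
wrist_force: [0.1, 0.9, -0.3]
finger_gap: 0.001
```

Run:
```python
from h import *
from cell import snapshot
s=observe();print(s['clock'],s['eef_pos'],s['finger_gap'],s['wrist_force'])
p,d=snapshot("side");cv2.imwrite("pics/b.png",cv2.resize(p[180:340,180:400],None,fx=3,fy=3))
```

```text
2.65 [0.57772055 0.17792186 0.09660484] 0.0013994308330268158 [ 0.12866016  0.92831035 -0.29296006]
```

View pics/b.png

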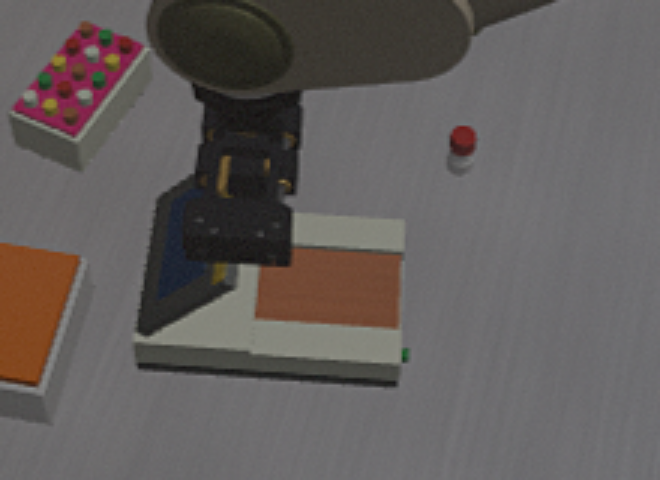

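Run:
```python
from h import *
from cell import snapshot
s=observe();print(s['clock'],s['eef_pos'])
p,d=snapshot("top");np.savez("top1.npz",p=p,d=d);C=cloud("top",d)
cv2.imwrite("pics/c.png",cv2.resize(cv2.convertScaleAbs(p[150:290,130:270],alpha=1.6),None,fx=4,fy=4,interpolation=cv2.INTER_CUBIC))
p2,d2=snapshot("side");C2=cloud("side",d2)
for u,v in((250,270),(254,268),(256,272),(245,275),(235,285),(240,260),(235,270),(232,255)):
    w=RR.T@(C2[v,u]-RO); z0=np.load("side0.npz")
    print((u,v),p2[v,u],np.round(w,4), np.round(RR.T@(cloud("side",z0['d'])[v,u]-RO),4))
print(proj("side",s['eef_pos']),proj("top",s['eef_pos']))
```

```text
2.7 [0.57676293 0.17785912 0.09563855]
(250, 270) [42 45 45] [0.0398 0.0447 0.1187] [0.0397 0.0455 0.1199]
(254, 268) [43 88 99] [0.031  0.0452 0.1283] [0.0309 0.0454 0.1286]
(256, 272) [74 75 73] [0.0256 0.0555 0.1295] [0.0256 0.0555 0.1296]
(245, 275) [42 41 44] [0.0504 0.0504 0.1065] [0.0502 0.0512 0.1078]
(235, 285) [39 42 40] [0.0721 0.0612 0.0802] [0.0725 0.0592 0.0768]
(240, 260) [46 33 33] [0.0678 0.003  0.0913] [ 0.0686 -0.0013  0.0849]
(235, 270) [47 38 29] [0.0779 0.0195 0.0746] [0.0777 0.0203 0.0758]
(232, 255) [43 45 48] [ 0.0926 -0.0319  0.0573] [ 0.092  -0.0292  0.0612]
[[263.15326369 260.55751572]] [[191.79275741 215.35845899]]
```

View pics/c.png

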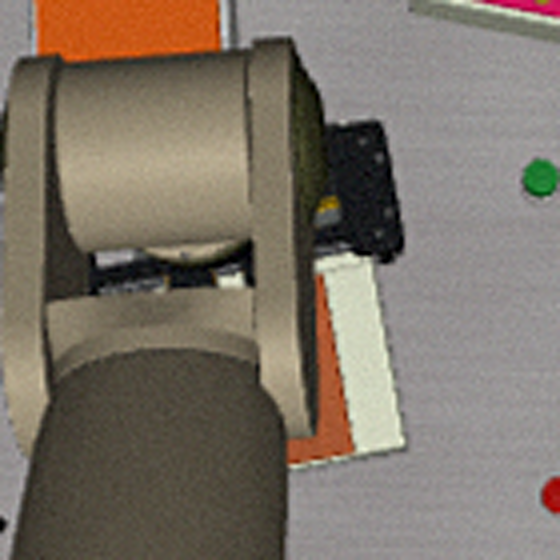

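Run:
```python
from h import *
from cell import snapshot
s=observe();print(s['clock'],s['eef_pos'],s['joints'],s['wrist_force'],s['tau'])
z=np.load("top1.npz");C=cloud("top",z['d'])
for u,v in((222,197),(218,190),(226,207),(222,185),(211,201),(155,215),(188,219)): print((u,v),np.round(RR.T@(C[v,u]-RO),4))
p,d=snapshot("side");C=cloud("side",d)
for u,v in((245,255),(260,255),(270,255),(245,262),(260,265),(275,265),(254,240),(260,230)): print((u,v),p[v,u],np.round(RR.T@(C[v,u]-RO),4))
print("tcp in reader",RR.T@(s['eef_pos']-RO))
cv2.imwrite("pics/d.png",cv2.resize(cv2.convertScaleAbs(p[210:300,210:300],alpha=1.6),None,fx=6,fy=6,interpolation=cv2.INTER_CUBIC))
```

```text
2.8 [0.57773852 0.17795331 0.09670441] [ 1.03180095e-01  5.66635303e-01  1.30321341e+00  5.48900691e-06
  1.27245853e+00 -1.67719169e+00] [0.0774146  0.45489108 0.76997615] [ 3.84309597e-02 -5.06999624e+01 -1.96958935e+01 -2.27383239e-02
  2.63318920e-02 -2.95853722e-03]
(222, 197) [ 0.0137 -0.0773  0.2387]
(218, 190) [ 0.0291 -0.0719  0.2412]
(226, 207) [-0.0082 -0.0816  0.2382]
(222, 185) [ 0.0385 -0.0817  0.239 ]
(211, 201) [ 0.0332 -0.048   0.1307]
(155, 215) [0.0519 0.1013 0.0029]
(188, 219) [0.0188 0.0184 0.0441]
(245, 255) [34 35 34] [0.0404 0.0891 0.2395]
(260, 255) [35 37 37] [0.0123 0.0873 0.2403]
(270, 255) [39 37 40] [-0.0065  0.0865  0.2414]
(245, 262) [31 26 33] [0.0407 0.0928 0.2215]
(260, 265) [24 24 30] [0.0129 0.0867 0.2054]
(275, 265) [23 21 23] [-0.0162  0.0888  0.2121]
(254, 240) [ 54  94 116] [0.0281 0.0467 0.2308]
(260, 230) [26 23 30] [0.0184 0.0253 0.2359]
tcp in reader [0.01673631 0.00304007 0.09670441]
```

View pics/d.png

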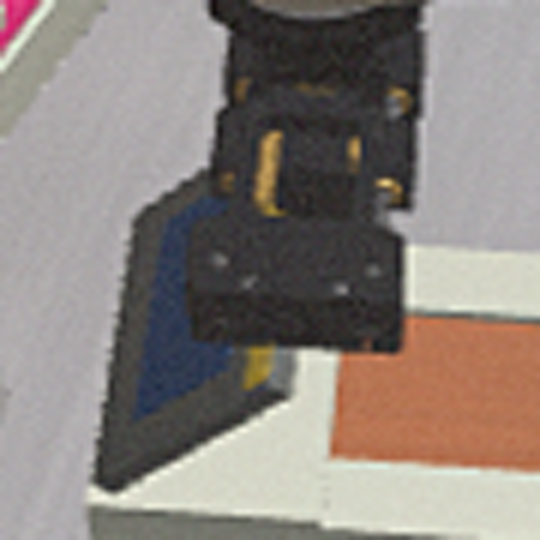

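Call:
step_arm(slide=[[0, 0.04, 0], [0, 0.08, 0], [0, 0.12, 0], [0, 0.12, 0], [0, 0.12, 0]], angular=[[0, 0, 0], [10, 0, 0], [20, 0, 0], [30, 0, 0], [40, 0, 0]], jaw=[0, 0, 0, 0, 0])

```text
clock: 3.48
eef_pos: [0.4609, 0.153, 0.0977]
orientation: [-0.838, 1.402, 0.837]
wrist_force: [0.9, 0.6, 0.8]
finger_gap: 0.008
```

Call:
step_arm(slide=[[0, 0, 0], [0, 0, 0], [0, 0, 0], [0, 0, 0], [0, 0, 0]], angular=[[10, 0, 0], [20, 0, 0], [30, 0, 0], [40, 0, 0], [40, 0, 0]], jaw=[0, 0, 0, 0, 0])

```text
clock: 4.1
eef_pos: [0.461, 0.153, 0.0973]
orientation: [-0.303, 1.549, 0.303]
wrist_force: [-0.3, -0.2, 0.2]
finger_gap: 0.002
```

Run:
```python
from h import *
from cell import snapshot
s=observe();print(s['clock'],s['eef_pos'],s['wrist_force'])
print(proj("side",s['eef_pos']))
p,d=snapshot("side");np.savez("side2.npz",p=p,d=d)
cv2.imwrite("pics/e.png",cv2.resize(cv2.convertScaleAbs(p[190:310,220:360],alpha=1.8),None,fx=5,fy=5,interpolation=cv2.INTER_CUBIC))
```

```text
4.1 [0.46100507 0.15304755 0.09731606] [-0.25429285 -0.17133202  0.20202841]
[[316.52636073 263.71408915]]
```

View pics/e.png

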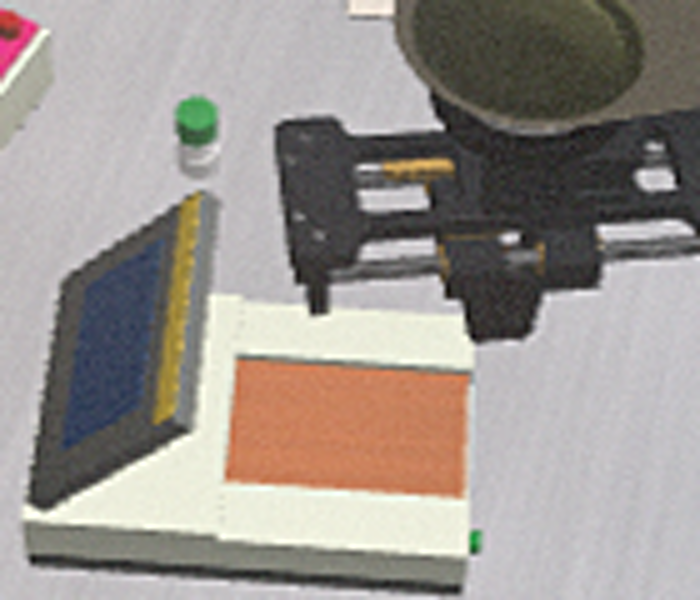

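Run:
```python
from h import *
z=np.load("side2.npz");C=cloud("side",z['d'])
for v in range(246,262):
    print(v,[(u,np.round(C[v,u]*1000).astype(int).tolist(),int(z['p'][v,u].mean())) for u in (315,318,320,322,325)])
```

```text
246 [(315, [464, 191, 214], 29), (318, [459, 188, 213], 28), (320, [455, 187, 213], 29), (322, [454, 158, 174], 23), (325, [448, 159, 177], 28)]
247 [(315, [464, 191, 211], 32), (318, [459, 186, 207], 32), (320, [455, 187, 210], 31), (322, [454, 159, 172], 33), (325, [448, 155, 169], 33)]
248 [(315, [464, 191, 207], 27), (318, [458, 187, 204], 30), (320, [454, 187, 206], 28), (322, [453, 158, 168], 30), (325, [447, 157, 168], 26)]
249 [(315, [464, 190, 203], 28), (318, [461, 164, 169], 23), (320, [457, 161, 166], 24), (322, [453, 160, 166], 26), (325, [447, 157, 164], 25)]
250 [(315, [466, 167, 167], 33), (318, [461, 163, 164], 26), (320, [458, 153, 151], 32), (322, [453, 158, 160], 25), (325, [447, 158, 162], 30)]
251 [(315, [466, 165, 160], 30), (318, [461, 161, 157], 25), (320, [457, 155, 150], 30), (322, [453, 158, 157], 30), (325, [446, 158, 160], 26)]
252 [(315, [466, 165, 157], 25), (318, [460, 163, 157], 28), (320, [456, 159, 152], 35), (322, [452, 159, 154], 27), (325, [446, 157, 154], 30)]
253 [(315, [466, 166, 155], 34), (318, [460, 161, 150], 27), (320, [456, 160, 150], 2
[... 483 characters left out ...]
 139], 33)]
257 [(315, [465, 166, 140], 19), (318, [459, 161, 136], 32), (320, [455, 161, 138], 30), (322, [451, 158, 135], 37), (325, [445, 157, 137], 90)]
258 [(315, [464, 167, 138], 47), (318, [469, 71, 1], 92), (320, [464, 70, 1], 100), (322, [459, 68, 0], 120), (325, [452, 67, 1], 114)]
259 [(315, [475, 77, 2], 109), (318, [468, 74, 0], 111), (320, [463, 73, 1], 109), (322, [459, 71, -1], 109), (325, [451, 70, 2], 110)]
260 [(315, [474, 80, 2], 104), (318, [467, 77, 1], 107), (320, [463, 76, 1], 107), (322, [458, 73, -2], 106), (325, [451, 73, 1], 108)]
261 [(315, [474, 82, 0], 102), (318, [467, 79, 0], 108), (320, [462, 78, 0], 104), (322, [458, 76, -1], 104), (325, [450, 77, 3], 107)]
```

```bash
cat >> h.py <<'E'
OFF=.039
def plan(pts,Rt):
    """pts are true fingertip positions; eef reading lies OFF beyond the tips"""
    s=observe(); R0=Rn.from_rotvec(s['orientation']).as_matrix()
    tip0=s['eef_pos']-OFF*R0[:,0]
    a=np.degrees(Rn.from_matrix(R0.T@Rt).as_rotvec())
    for p in np.atleast_2d(pts):
        e=p+OFF*Rt[:,0]; print("slide mm",np.round(1000*R0.T@(e-s['eef_pos']),1),"ang",np.round(a,2))
def lidtip(t,r=.095):
    t=np.radians(t); return rd(.09-r*np.cos(t)+.012*np.sin(t)+.009,0,.044+r*np.sin(t)+.012*np.cos(t))
E
python3 - <<'E'
from h import *
plan([rd(.0572,0,.19),lidtip(55)],down(YAW))
E
```

```text
slide mm [-53.6 -31.3 156.9] ang [-7.978e+01  2.000e-02  3.000e-02]
slide mm [  7.7 -30.8 154. ] ang [-7.978e+01  2.000e-02  3.000e-02]
```

Call:
step_arm(slide=[[-0.03, 0, 0.02], [-0.054, -0.01, 0.06], [-0.054, -0.02, 0.1], [-0.054, -0.031, 0.13], [-0.054, -0.031, 0.157]], angular=[[-10, 0, 0], [-20, 0, 0], [-30, 0, 0], [-40, 0, 0], [-50, 0, 0]], jaw=[0, 0, 0, 0, 0])

```text
clock: 4.78
eef_pos: [0.6191, 0.1829, 0.1509]
orientation: [-0.982, 1.338, 0.981]
wrist_force: [-0.9, 0.4, -0.2]
finger_gap: 0.003
```

Call:
step_arm(slide=[[0, 0, 0], [0, 0, 0], [0, 0, 0], [0, 0, 0], [0, 0, 0]], angular=[[-10, 0, 0], [-20, 0, 0], [-29.8, 0, 0], [-29.8, 0, 0], [-29.8, 0, 0]], jaw=[0, 0, 0, 0, 0])

```text
clock: 5.4
eef_pos: [0.6178, 0.1831, 0.151]
orientation: [-1.358, 1.106, 1.358]
wrist_force: [-0.9, 0.5, 1.1]
finger_gap: 0.004
```

Run:
```python
from h import *
s=observe();print(s['clock'],s['eef_pos'],s['wrist_force'])
for t in (55,50,45,40,35,30,25,20,15,10,5,0):plan([lidtip(t)],down(YAW))
```

```text
5.4 [0.61783581 0.18312251 0.15102445] [-0.89218803  0.52704398  1.1183021 ]
slide mm [61.3  2.7  0.2] ang [-0.3 -0.  -0. ]
slide mm [65.5  9.9  0.2] ang [-0.3 -0.  -0. ]
slide mm [70.4 16.7  0.2] ang [-0.3 -0.  -0. ]
slide mm [75.8 23.1  0.1] ang [-0.3 -0.  -0. ]
slide mm [81.7 29.   0.1] ang [-0.3 -0.  -0. ]
slide mm [88.1 34.3  0.1] ang [-0.3 -0.  -0. ]
slide mm [95.  39.1  0. ] ang [-0.3 -0.  -0. ]
slide mm [102.3  43.2   0. ] ang [-0.3 -0.  -0. ]
slide mm [109.8  46.7   0. ] ang [-0.3 -0.  -0. ]
slide mm [117.7  49.5  -0. ] ang [-0.3 -0.  -0. ]
slide mm [125.8  51.6  -0. ] ang [-0.3 -0.  -0. ]
slide mm [134.  53.  -0.] ang [-0.3 -0.  -0. ]
```

Call:
step_arm(slide=[[0.03, 0, 0], [0.054, 0, 0], [0.061, 0.003, 0], [0.066, 0.01, 0], [0.07, 0.017, 0]], angular=[[0, 0, 0], [0, 0, 0], [0, 0, 0], [0, 0, 0], [0, 0, 0]], jaw=[0, 0, 0, 0, 0])

```text
clock: 6.02
eef_pos: [0.6014, 0.1796, 0.0818]
orientation: [-1.36, 1.103, 1.357]
wrist_force: [1.7, 1.4, 1.3]
finger_gap: 0.007
```

Call:
step_arm(slide=[[0.006, 0.006, 0], [0.012, 0.012, 0], [0.018, 0.017, 0], [0.025, 0.022, 0], [0.032, 0.026, 0]], angular=[[0, 0, 0], [0, 0, 0], [0, 0, 0], [0, 0, 0], [0, 0, 0]], jaw=[0, 0, 0, 0, 0])

```text
clock: 6.65
eef_pos: [0.5754, 0.1743, 0.0485]
orientation: [-1.359, 1.105, 1.36]
wrist_force: [1.2, 0.5, 0.1]
finger_gap: 0.005
```

Run:
```python
from h import *
from cell import snapshot
s=observe();print(s['clock'],s['eef_pos'],s['wrist_force'])
for t in (20,15,10,5,0):plan([lidtip(t)],down(YAW))
p,d=snapshot("side");cv2.imwrite("pics/f.png",cv2.resize(p[180:340,180:400],None,fx=3,fy=3))
```

```text
6.65 [0.57540672 0.17430732 0.04852675] [1.15895908 0.50437674 0.1476167 ]
slide mm [-0.2 -0.1  0. ] ang [-0.19  0.   -0.01]
slide mm [7.3 3.4 0. ] ang [-0.19  0.   -0.01]
slide mm [15.2  6.2  0. ] ang [-0.19  0.   -0.01]
slide mm [23.3  8.3  0. ] ang [-0.19  0.   -0.01]
slide mm [31.5  9.7  0. ] ang [-0.19  0.   -0.01]
```

View pics/f.png

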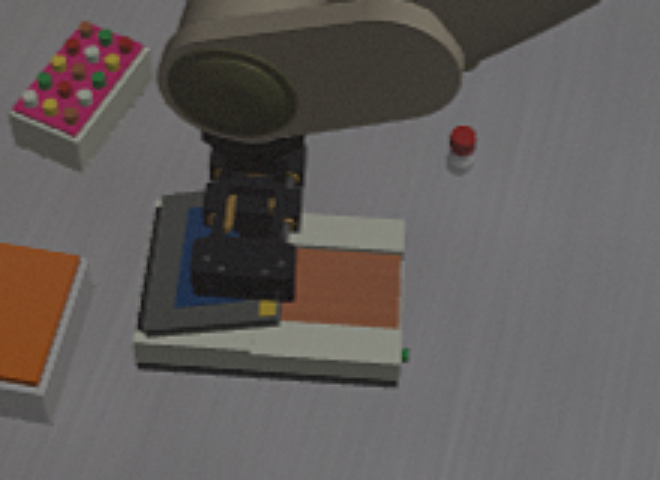

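Call:
step_arm(slide=[[0.005, 0.003, 0], [0.01, 0.0045, 0], [0.015, 0.006, 0], [0.02, 0.0075, 0], [0.024, 0.0085, 0]], angular=[[0, 0, 0], [0, 0, 0], [0, 0, 0], [0, 0, 0], [0, 0, 0]], jaw=[0, 0, 0, 0, 0])

```text
clock: 7.32
eef_pos: [0.5674, 0.1726, 0.0247]
orientation: [-1.359, 1.104, 1.359]
wrist_force: [1.4, -0.1, 1.2]
finger_gap: 0.005
```

Call:
step_arm(slide=[[0.002, 0, 0], [0.004, 0, 0], [0.006, 0, 0], [0.007, 0, 0], [0.008, 0, 0]], angular=[[0, 0, 0], [0, 0, 0], [0, 0, 0], [0, 0, 0], [0, 0, 0]], jaw=[0, 0, 0, 0, 0])

```text
clock: 7.95
eef_pos: [0.5674, 0.1726, 0.0212]
orientation: [-1.361, 1.103, 1.358]
wrist_force: [-14.8, -2.7, 42.1]
finger_gap: 0.003
```

Call:
step_arm(slide=[[-0.02, 0, 0], [-0.05, 0, 0], [-0.08, 0, 0], [-0.11, 0, 0], [-0.13, 0, 0]], angular=[[0, 0, 0], [0, 0, 0], [0, 0, 0], [0, 0, 0], [0, 0, 0]], jaw=[0, 0, 0, 0, 0.2])

```text
clock: 8.57
eef_pos: [0.5676, 0.1727, 0.1485]
orientation: [-1.36, 1.103, 1.358]
wrist_force: [0.4, 0.0, 0.4]
finger_gap: 0.09
```

```bash
sed -i 's/^OFF=.039/OFF=.0355/' h.py
python3 - <<'E'
from h import *
from cell import snapshot
s=observe();print(s['clock'],s['eef_pos'],s['wrist_force'],s['joints'])
py=np.radians(23.65)
plan([[.5135,-.180,.16]],down(py))
p,d=snapshot("side");C=cloud("side",d);np.savez("side3.npz",p=p,d=d)
cv2.imwrite("pics/g.png",cv2.resize(p[180:340,180:400],None,fx=3,fy=3))
for u,v in((268,283),(240,285),(230,260),(245,282),(260,286)):print(p[v,u],np.round(RR.T@(C[v,u]-RO),4))
E
```

```text
8.575 [0.5676496  0.17265001 0.14848607] [0.44905061 0.0053399  0.37455102] [ 9.58931701e-02  4.98373269e-01  1.26614925e+00  2.31894291e-05
  1.37555553e+00 -1.68111182e+00]
slide mm [  23.8  125.2 -334.1] ang [-11.84  -0.02   0.09]
[65 69 69] [0.0022 0.0372 0.0582]
[64 69 69] [0.064  0.047  0.0577]
[36 39 41] [ 0.0968 -0.0236  0.0482]
[81 52 34] [0.0539 0.0377 0.0564]
[64 69 71] [0.0194 0.0452 0.0564]
```

View pics/g.png

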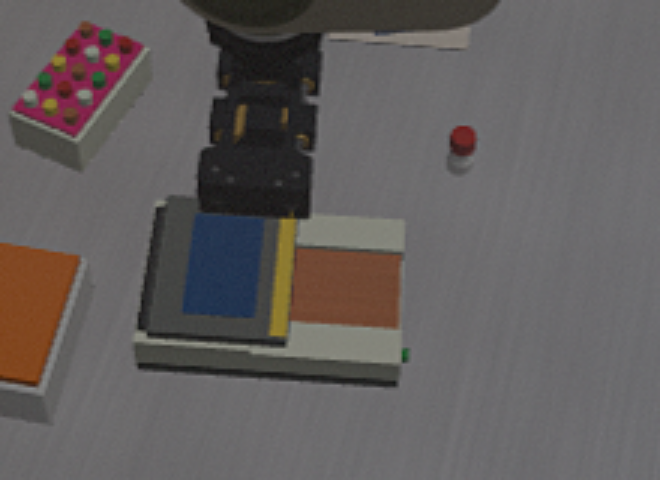

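Call:
step_arm(slide=[[0, 0.021, -0.056], [0, 0.042, -0.112], [0.005, 0.063, -0.168], [0.01, 0.084, -0.224], [0.01, 0.105, -0.28]], angular=[[-3, 0, 0], [-6, 0, 0], [-9, 0, 0], [-11.8, 0, 0], [-11.8, 0, 0]], jaw=[0.6, 0.6, 0.6, 0.6, 0.6])

```text
clock: 9.25
eef_pos: [0.5211, -0.1246, 0.1362]
orientation: [-1.505, 0.985, 1.507]
wrist_force: [0.7, 0.4, 0.6]
finger_gap: 0.602
```

Run:
```python
from h import *
s=observe();print(s['clock'],s['eef_pos'],s['finger_gap'])
py=np.radians(23.65)
plan([[.5132,-.1803,.08],[.5132,-.1803,.012]],down(py))
```

```text
9.25 [ 0.52110936 -0.12463567  0.13621092] 0.6022062749887502
slide mm [ 91.7  29.5 -47.9] ang [-0.    0.05 -0.04]
slide mm [159.7  29.5 -48. ] ang [-0.    0.05 -0.04]
```

Call:
step_arm(slide=[[0.0, 0.0295, -0.048], [0.03, 0.0295, -0.048], [0.06, 0.0295, -0.048], [0.092, 0.0295, -0.048], [0.092, 0.0295, -0.048]], angular=[[0, 0, 0], [0, 0, 0], [0, 0, 0], [0, 0, 0], [0, 0, 0]], jaw=[0.6, 0.6, 0.6, 0.6, 0.6])

```text
clock: 9.88
eef_pos: [0.5129, -0.1781, 0.043]
orientation: [-1.501, 0.985, 1.51]
wrist_force: [-0.7, -0.7, 0.7]
finger_gap: 0.6
```

Run:
```python
from h import *
from cell import snapshot
s=observe();print(s['clock'],s['eef_pos'],s['finger_gap'])
py=np.radians(23.65)
plan([[.5132,-.1803,.012]],down(py))
p,d=snapshot("side");cv2.imwrite("pics/h.png",cv2.resize(cv2.convertScaleAbs(p[90:230,250:400],alpha=1.7),None,fx=4,fy=4,interpolation=cv2.INTER_CUBIC))
```

```text
9.875 [ 0.5128816  -0.17807074  0.04303768] 0.5997850140615485
slide mm [66.5  0.4 -2.4] ang [-0.05  0.23 -0.16]
```

View pics/h.png

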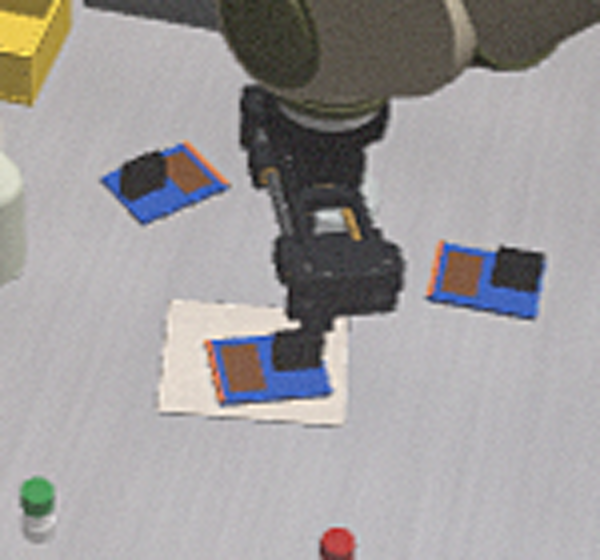

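Call:
step_arm(slide=[[0.02, 0, -0.001], [0.04, 0, -0.002], [0.055, 0, -0.002], [0.066, 0, -0.002], [0.066, 0, -0.002]], angular=[[0, 0, 0], [0, 0, 0], [0, 0, 0], [0, 0, 0], [0, 0, 0]], jaw=[0.6, 0.6, 0.6, 0.6, 0.6])

```text
clock: 10.55
eef_pos: [0.5149, -0.1805, -0.0212]
orientation: [-1.505, 0.985, 1.507]
wrist_force: [-0.1, 0.6, -1.1]
finger_gap: 0.597
```

Call:
step_arm(slide=[[0, 0, 0], [0, 0, 0], [0, 0, 0], [0, 0, 0], [0, 0, 0]], angular=[[0, 0, 0], [0, 0, 0], [0, 0, 0], [0, 0, 0], [0, 0, 0]], jaw=[0.3, 0.1, 0, 0, 0])

```text
clock: 11.18
eef_pos: [0.515, -0.1806, -0.0208]
orientation: [-1.506, 0.985, 1.506]
wrist_force: [0.2, 0.8, 2.0]
finger_gap: 0.155
```

Run:
```python
from h import *
from cell import snapshot
s=observe();print(s['clock'],s['eef_pos'],s['finger_gap'],s['wrist_force'])
p,d=snapshot("side");cv2.imwrite("pics/i.png",cv2.resize(cv2.convertScaleAbs(p[90:230,250:400],alpha=1.7),None,fx=4,fy=4,interpolation=cv2.INTER_CUBIC))
```

```text
11.175 [ 0.51498391 -0.18062909 -0.02081825] 0.1548108381971473 [0.20691716 0.84077519 2.02795838]
```

View pics/i.png

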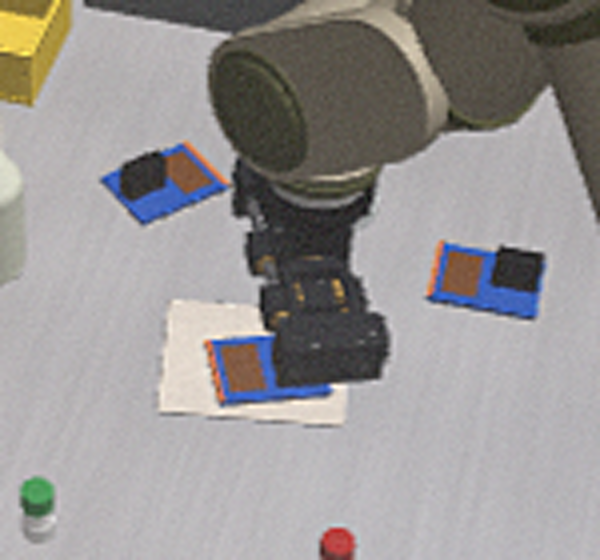

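Call:
step_arm(slide=[[-0.02, 0, 0], [-0.05, 0, 0], [-0.08, 0, 0], [-0.11, 0, 0], [-0.12, 0, 0]], angular=[[0, 0, 0], [0, 0, 0], [0, 0, 0], [0, 0, 0], [0, 0, 0]], jaw=[0, 0, 0, 0, 0])

```text
clock: 11.85
eef_pos: [0.5153, -0.1808, 0.1003]
orientation: [-1.508, 0.985, 1.504]
wrist_force: [-0.4, -0.3, -1.2]
finger_gap: 0.155
```

Run:
```python
from h import *
from cell import snapshot
s=observe();print(s['clock'],s['eef_pos'],s['finger_gap'],s['wrist_force'])
e=rd(-.105,0,.10-.0238); e[2]+=OFF
plan([e],down(YAW))
p,d=snapshot("side");cv2.imwrite("pics/j.png",cv2.resize(cv2.convertScaleAbs(p[90:230,250:400],alpha=1.7),None,fx=4,fy=4,interpolation=cv2.INTER_CUBIC))
p,d=snapshot("top");cv2.imwrite("pics/j2.png",cv2.resize(cv2.convertScaleAbs(p[190:330,270:410],alpha=1.7),None,fx=4,fy=4,interpolation=cv2.INTER_CUBIC))
```

```text
11.85 [ 0.51534019 -0.18083066  0.10031722] 0.15486169456990473 [-0.41170861 -0.30130251 -1.19938167]
slide mm [ 23.6 -81.  325.3] ang [11.62 -0.1   0.08]
```

View pics/j.png

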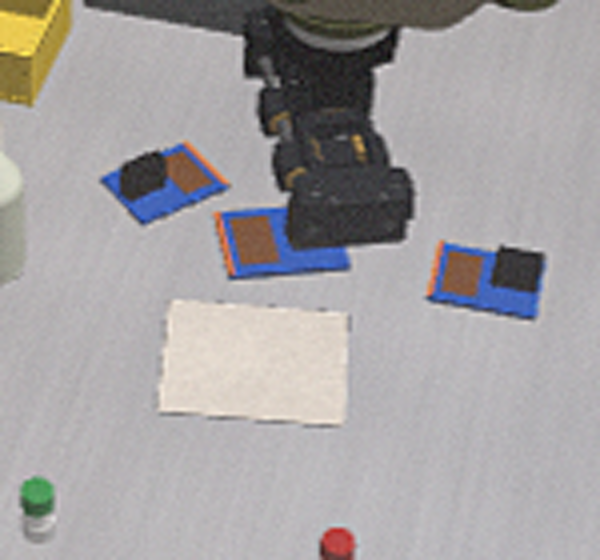

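View pics/j2.png

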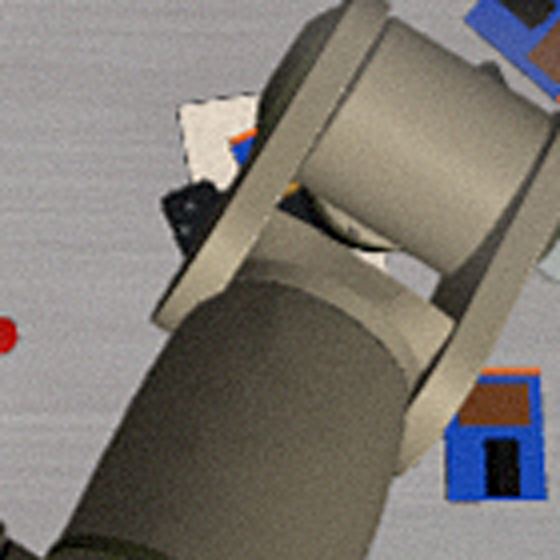

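Call:
step_arm(slide=[[0, -0.014, 0.054], [0, -0.027, 0.108], [0, -0.04, 0.162], [0, -0.054, 0.216], [0, -0.067, 0.27]], angular=[[2, 0, 0], [5, 0, 0], [8, 0, 0], [11.6, 0, 0], [11.6, 0, 0]], jaw=[0, 0, 0, 0, 0])

```text
clock: 12.58
eef_pos: [0.4671, 0.0953, 0.0977]
orientation: [-1.36, 1.105, 1.363]
wrist_force: [0.7, -0.1, -1.4]
finger_gap: 0.155
```

Run:
```python
from h import *
s=observe();print(s['clock'],s['eef_pos'],s['finger_gap'],s['wrist_force'])
e=rd(-.105,0,.075-.0238); e[2]+=OFF
plan([e],down(YAW))
```

```text
12.575 [0.46706807 0.09528689 0.09772122] 0.15460841249526824 [ 0.69912178 -0.1180527  -1.3959708 ]
slide mm [46.5 -3.8 54.8] ang [-0.05  0.03 -0.13]
```

Call:
step_arm(slide=[[0.0, -0.002, 0.03], [0.01, -0.004, 0.055], [0.03, -0.004, 0.055], [0.046, -0.004, 0.055], [0.046, -0.004, 0.055]], angular=[[0, 0, 0], [0, 0, 0], [0, 0, 0], [0, 0, 0], [0, 0, 0]], jaw=[0, 0, 0, 0, 0])

```text
clock: 13.2
eef_pos: [0.4594, 0.1482, 0.0512]
orientation: [-1.36, 1.106, 1.365]
wrist_force: [0.6, -0.7, -0.5]
finger_gap: 0.158
```

Run:
```python
from h import *
from cell import snapshot
s=observe();print(s['clock'],s['eef_pos'],RR.T@(s['eef_pos']-RO))
p,d=snapshot("side");np.savez("side4.npz",p=p,d=d);cv2.imwrite("pics/k.png",cv2.resize(cv2.convertScaleAbs(p[190:310,220:370],alpha=1.7),None,fx=5,fy=5,interpolation=cv2.INTER_CUBIC))
p,d=snapshot("top");np.savez("top4.npz",p=p,d=d);cv2.imwrite("pics/k2.png",cv2.resize(cv2.convertScaleAbs(p[170:290,150:270],alpha=1.7),None,fx=5,fy=5,interpolation=cv2.INTER_CUBIC))
```

```text
13.2 [0.45937225 0.14818867 0.05121996] [-0.10523178 -0.00146441  0.05121996]
```

View pics/k.png

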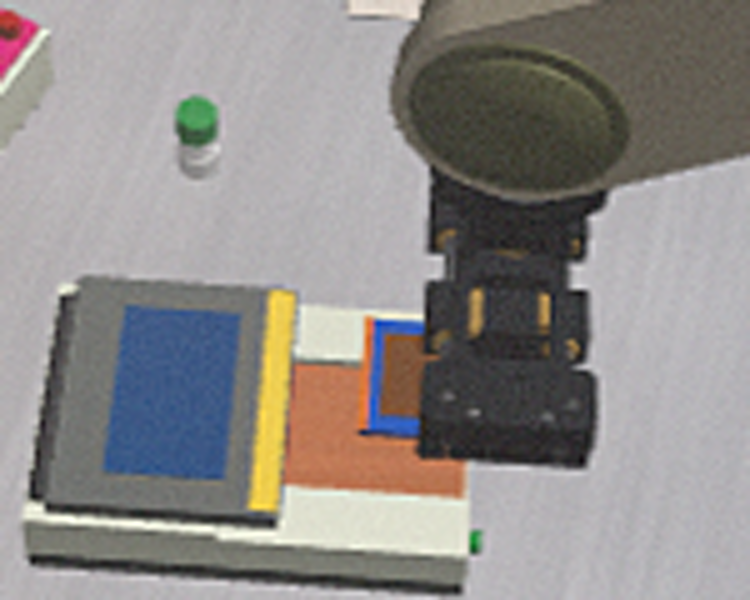

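View pics/k2.png

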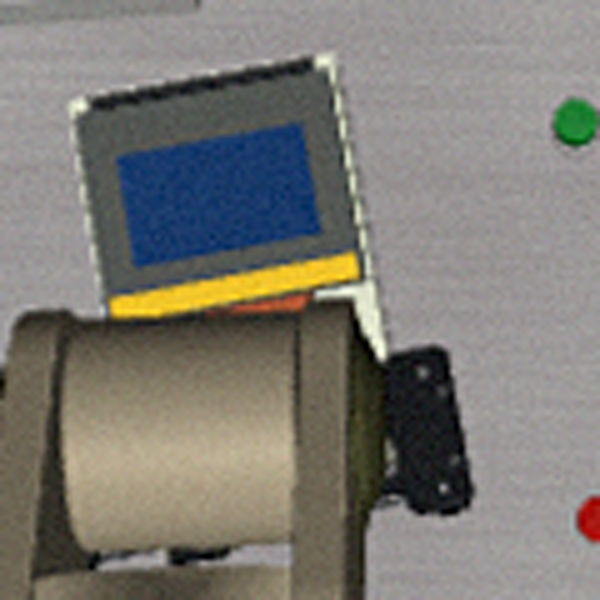

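Run:
```python
from h import *
z=np.load("side4.npz");p=z['p'];C=(cloud("side",z['d'])-RO)@RR
hsv=cv2.cvtColor(p,cv2.COLOR_BGR2HSV)
m=(C[...,2]>.064)&(C[...,2]<.1); m[:, :285]=0; m[:,305:]=0; m[:245]=0; m[282:]=0
P=C[m];print(len(P),np.median(P,0),P.min(0),P.max(0)); 
A=np.c_[P[:,:2],np.ones(len(P))];print("plane",np.linalg.lstsq(A,P[:,2],rcond=None)[0])
zt=np.median(P[:,2])
# silhouette left edge per row, and bottom corner
E=[]
for v in range(255,276):
    us=np.where(m[v])[0]
    if len(us): E.append((us.min()-.5,v))
W=(ray("side",E,zt)-RO)@RR
print(np.round(W[:, :2]*1000,1).tolist())
k=np.polyfit(W[:,1],W[:,0],1);print("edge yaw rel deg",-np.degrees(np.arctan(k[0])),"x at y=0",k[1])
vs=[(u,np.where(m[:,u])[0].min()-.5,np.where(m[:,u])[0].max()+.5) for u in range(296,303)]
for u,a,b in vs: print(u,a,b,np.round((ray("side",[(u,a),(u,b)],zt)-RO)@RR*1000,1)[:,:2].tolist())
# bed side edges + wall lines check from original
```

```text
283 [-0.06249907 -0.00101051  0.0814229 ] [-0.07580476 -0.03394086  0.0747098 ] [-0.04894116  0.02851097  0.08613905]
plane [-0.01747808 -0.00430003  0.08019614]
[[-48.5, -26.8], [-48.7, -24.1], [-48.8, -21.4], [-48.9, -18.6], [-49.1, -15.9], [-49.2, -13.2], [-49.4, -10.5], [-49.5, -7.8], [-49.6, -5.1], [-49.8, -2.5], [-49.9, 0.2], [-47.8, 3.0], [-48.0, 5.7], [-48.1, 8.3], [-48.2, 11.0], [-48.4, 13.6], [-48.5, 16.2], [-48.7, 18.8], [-48.8, 21.4], [-48.9, 24.0], [-49.1, 26.6]]
edge yaw rel deg -0.4196588768028543 x at y=0 -0.04885716730531824
296 253.5 276.5 [[-56.3, -31.6], [-59.2, 29.6]]
297 253.5 276.5 [[-58.6, -31.8], [-61.4, 29.4]]
298 253.5 276.5 [[-60.8, -32.0], [-63.6, 29.3]]
299 253.5 277.5 [[-63.1, -32.2], [-65.9, 31.6]]
300 253.5 277.5 [[-65.4, -32.4], [-68.1, 31.5]]
301 253.5 277.5 [[-67.7, -32.6], [-70.3, 31.3]]
302 253.5 277.5 [[-70.0, -32.7], [-72.4, 31.1]]
```

Call:
step_arm(slide=[[0.008, -0.01, 0.001], [0.016, -0.01, 0.001], [0.024, -0.01, 0.001], [0.032, -0.01, 0.001], [0.039, -0.01, 0.001]], angular=[[0, 0, 0], [0, 0, 0], [0, 0, 0], [0, 0, 0], [0, 0, 0]], jaw=[0, 0, 0, 0, 0])

```text
clock: 13.92
eef_pos: [0.4701, 0.1513, 0.0135]
orientation: [-1.362, 1.103, 1.362]
wrist_force: [0.9, -0.2, -1.6]
finger_gap: 0.154
```

Call:
step_arm(slide=[[0, 0, 0], [0.001, 0, 0], [0.001, 0, 0], [0.0015, 0, 0], [0.0015, 0, 0]], angular=[[0, 0, 0], [0, 0, 0], [0, 0, 0], [0, 0, 0], [0, 0, 0]], jaw=[0, 0, 0, 0, 0])

```text
clock: 14.55
eef_pos: [0.4703, 0.1513, 0.0126]
orientation: [-1.362, 1.103, 1.362]
wrist_force: [0.0, 0.2, -1.3]
finger_gap: 0.154
```

Run:
```python
from h import *
from cell import snapshot
F=[]
s=observe();print(s['clock'],s['eef_pos'],RR.T@(s['eef_pos']-RO),s['wrist_force'])
p,d=snapshot("side");np.savez("side5.npz",p=p,d=d);cv2.imwrite("pics/l.png",cv2.resize(cv2.convertScaleAbs(p[190:310,220:370],alpha=1.7),None,fx=5,fy=5,interpolation=cv2.INTER_CUBIC))
print(observe()['wrist_force'])
```

```text
14.55 [0.47025713 0.15132759 0.01262378] [-0.09393215 -0.00065718  0.01262378] [ 0.03680114  0.22239255 -1.33786282]
[ 0.00503875 -0.44248819 -1.04658906]
```

View pics/l.png

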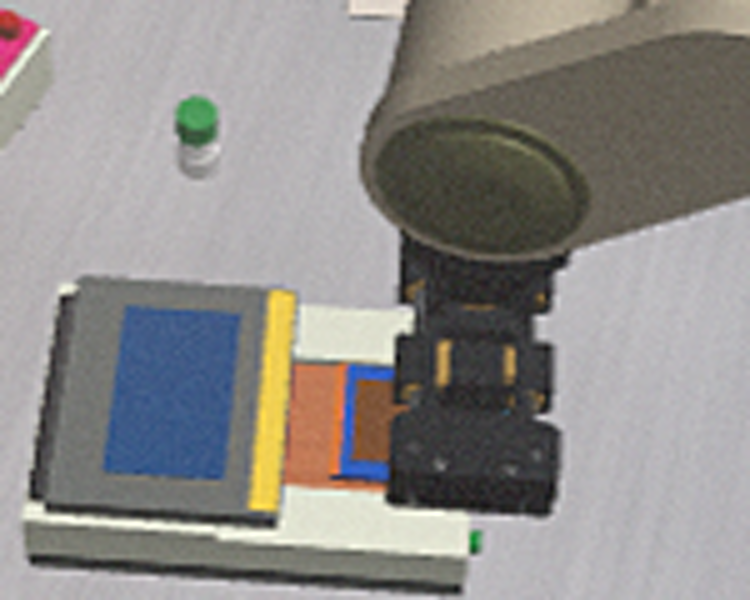

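Call:
step_arm(slide=[[0.001, 0, 0], [0.002, 0, 0], [0.002, 0, 0], [0.0025, 0, 0], [0.0025, 0, 0]], angular=[[0, 0, 0], [0, 0, 0], [0, 0, 0], [0, 0, 0], [0, 0, 0]], jaw=[0, 0, 0, 0, 0])

```text
clock: 15.22
eef_pos: [0.4702, 0.1513, 0.0102]
orientation: [-1.362, 1.103, 1.362]
wrist_force: [-0.1, 0.0, 0.6]
finger_gap: 0.162
```

Run:
```python
from h import *
from cell import snapshot
s=observe();print(s['clock'],RR.T@(s['eef_pos']-RO),s['wrist_force'])
z=np.load("side5.npz");p=z['p'];hsv=cv2.cvtColor(p,cv2.COLOR_BGR2HSV)
m=cv2.inRange(hsv,(105,110,50),(130,255,255)); m[:, :285]=0; m[:,302:]=0
v,u=np.where(m>0);print(u.min(),u.max(),v.min(),v.max())
for U in range(288,298):
    q=v[u==U]
    if len(q):print(U,q.min(),q.max(),np.round(((ray("side",[(U,q.min()-.5),(U,q.max()+.5)],.041)-RO)@RR)[:,:2]*1000,1).tolist())
for V in range(266,282,2):
    print(V,[tuple(int(c) for c in hsv[V,k]) for k in range(284,293)],np.round(((ray("side",[(k,V) for k in (286,288,290)],.041)-RO)@RR)[:,0]*1000,1))
```

```text
15.225 [-0.0939528  -0.00063887  0.01015721] [-0.08991221  0.04689862  0.5534005 ]
285 301 126 285
288 138 284 [[-13.5, -471.7], [-42.5, 27.0]]
289 137 285 [[-16.2, -476.4], [-45.0, 29.5]]
290 128 285 [[-16.9, -517.2], [-47.2, 29.3]]
291 128 285 [[-19.9, -517.5], [-49.5, 29.1]]
292 127 285 [[-22.7, -522.4], [-51.7, 28.9]]
293 127 285 [[-25.7, -522.6], [-54.0, 28.7]]
294 126 285 [[-28.4, -527.5], [-56.3, 28.6]]
295 126 285 [[-31.5, -527.7], [-58.5, 28.4]]
296 127 285 [[-34.7, -523.4], [-60.8, 28.2]]
297 128 285 [[-37.9, -519.0], [-63.1, 28.0]]
266 [(10, 142, 113), (10, 137, 112), (9, 139, 114), (12, 177, 125), (10, 165, 127), (125, 82, 87), (111, 180, 105), (178, 49, 63), (15, 197, 83)] [-35.  -39.6 -44.3]
268 [(10, 133, 115), (10, 139, 112), (10, 146, 115), (12, 188, 129), (5, 134, 124), (112, 161, 103), (111, 173, 106), (162, 40, 63), (13, 160, 78)] [-35.3 -40.  -44.6]
270 [(10, 138, 113), (10, 134, 112), (11, 142, 115), (12, 186, 129), (5, 137, 123), (111, 161, 106), (112, 152, 104), (13, 122, 65), (11, 137, 78)] [-35.6 -40.3 -44.9]
272 [(10, 139, 112), (9, 137, 112), (11, 156, 116), (13, 207, 132), (178, 108, 125), (109, 217, 121), (114, 158, 103), (10, 118, 69), (11, 144, 76)] [-36.  -40.6 -45.2]
274 [(9, 136, 111), (9, 131, 111), (10, 156, 118), (13, 193, 124), (166, 82, 90), (109, 213, 121), (116, 134, 103), (14, 172, 80), (11, 136, 75)] [-36.3 -40.9 -45.5]
276 [(9, 138, 111), (9, 136, 111), (11, 160, 121), (12, 191, 132), (168, 75, 92), (109, 217, 121), (117, 124, 103), (14, 187, 75), (13, 154, 73)] [-36.6 -41.2 -45.8]
278 [(10, 139, 112), (10, 149, 111), (11, 171, 124), (11, 193, 128), (157, 72, 81), (109, 200, 115), (121, 90, 79), (13, 159, 80), (12, 148, 76)] [-37.  -41.5 -46.1]
280 [(10, 138, 113), (11, 141, 112), (11, 180, 125), (10, 165, 127), (122, 80, 89), (110, 191, 112), (121, 82, 75), (14, 182, 77), (13, 154, 76)] [-37.3 -41.9 -46.4]
```

Call:
step_arm(slide=[[0, -0.005, 0.0005], [0, -0.01, 0.0005], [0, -0.015, 0.0005], [0, -0.02, 0.0005], [0, -0.025, 0.0005]], angular=[[0, 0, 0], [0, 0, 0], [0, 0, 0], [0, 0, 0], [0, 0, 0]], jaw=[0, 0, 0, 0, 0])

```text
clock: 15.85
eef_pos: [0.4949, 0.1571, 0.01]
orientation: [-1.362, 1.103, 1.362]
wrist_force: [-1.7, 0.1, 2.2]
finger_gap: 0.161
```

Run:
```python
from h import *
from cell import snapshot
s=observe();print(s['clock'],RR.T@(s['eef_pos']-RO),s['wrist_force'],s['ft_torque'])
p,d=snapshot("side");cv2.imwrite("pics/m.png",cv2.resize(cv2.convertScaleAbs(p[190:310,220:370],alpha=1.7),None,fx=5,fy=5,interpolation=cv2.INTER_CUBIC))
C=(cloud("side",d)-RO)@RR
z0=np.load("side4.npz"); C0=(cloud("side",z0['d'])-RO)@RR
w=(slice(250,290),slice(245,272)); print("lid z now/before",np.median(C[w][...,2]),np.median(C0[w][...,2]))
```

```text
15.85 [-0.06864541 -0.00014457  0.01003695] [-1.67191251  0.08312596  2.2184485 ] [0.01988502 0.30135499 0.00432048]
lid z now/before 0.05765374577188599 0.057608945943252096
```

View pics/m.png

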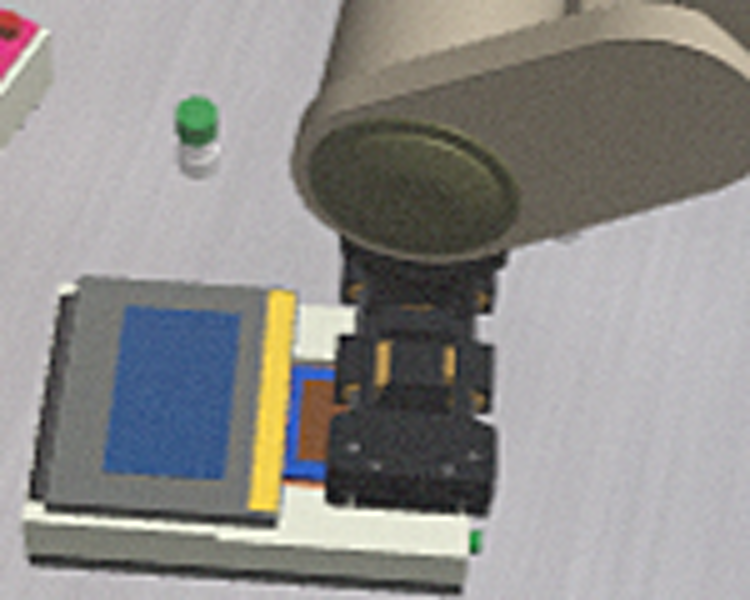

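Edge is under the lip and the lid has not moved. I'll continue another 17 mm, so the edge reaches about x = +5 mm.

Call:
step_arm(slide=[[0, -0.005, 0], [0, -0.01, 0], [0, -0.014, 0], [0, -0.017, 0], [0, -0.017, 0]], angular=[[0, 0, 0], [0, 0, 0], [0, 0, 0], [0, 0, 0], [0, 0, 0]], jaw=[0, 0, 0, 0, 0])

```text
clock: 16.52
eef_pos: [0.5118, 0.1607, 0.0101]
orientation: [-1.362, 1.102, 1.361]
wrist_force: [1.3, 0.2, 3.0]
finger_gap: 0.155
```

Call:
step_arm(slide=[[0.001, 0, 0], [0.002, 0, 0], [0.003, 0, 0], [0.003, 0, 0], [0.003, 0, 0]], angular=[[0, 0, 0], [0, 0, 0], [0, 0, 0], [0, 0, 0], [0, 0, 0]], jaw=[0, 0, 0, 0, 0])

```text
clock: 17.15
eef_pos: [0.5118, 0.1606, 0.0075]
orientation: [-1.363, 1.101, 1.361]
wrist_force: [1.1, 0.2, 6.8]
finger_gap: 0.154
```

Run:
```python
from h import *
s=observe();print(s['clock'],RR.T@(s['eef_pos']-RO),s['wrist_force'],s['ft_torque'])
```

```text
17.15 [-0.05136394 -0.00020475  0.0075217 ] [1.07018035 0.24643469 6.82319718] [ 0.15390765 -0.10723499  0.01691008]
```

Call:
step_arm(slide=[[0.001, 0, 0], [0.002, 0, 0], [0.002, 0, 0], [0.002, 0, 0], [0.002, 0, 0]], angular=[[0, 0, 0], [0, 0, 0], [0, 0, 0], [0, 0, 0], [0, 0, 0]], jaw=[0, 0, 0, 0, 0])

```text
clock: 17.77
eef_pos: [0.5118, 0.1606, 0.0058]
orientation: [-1.363, 1.101, 1.36]
wrist_force: [0.0, 0.1, 9.6]
finger_gap: 0.158
```

Run:
```python
from h import *
from cell import snapshot
s=observe();print(s['clock'],RR.T@(s['eef_pos']-RO),s['wrist_force'],s['ft_torque'])
p,d=snapshot("side");np.savez("side6.npz",p=p,d=d);cv2.imwrite("pics/n.png",cv2.resize(cv2.convertScaleAbs(p[190:310,220:370],alpha=1.7),None,fx=5,fy=5,interpolation=cv2.INTER_CUBIC))
C=(cloud("side",d)-RO)@RR
w=(slice(250,290),slice(245,272)); print("lid z",np.median(C[w][...,2]))
```

```text
17.775 [-0.05135227 -0.00021285  0.00576238] [0.04147645 0.1488785  9.62793421] [0.09408831 0.02337659 0.00267116]
lid z 0.05765128339604576
```

View pics/n.png

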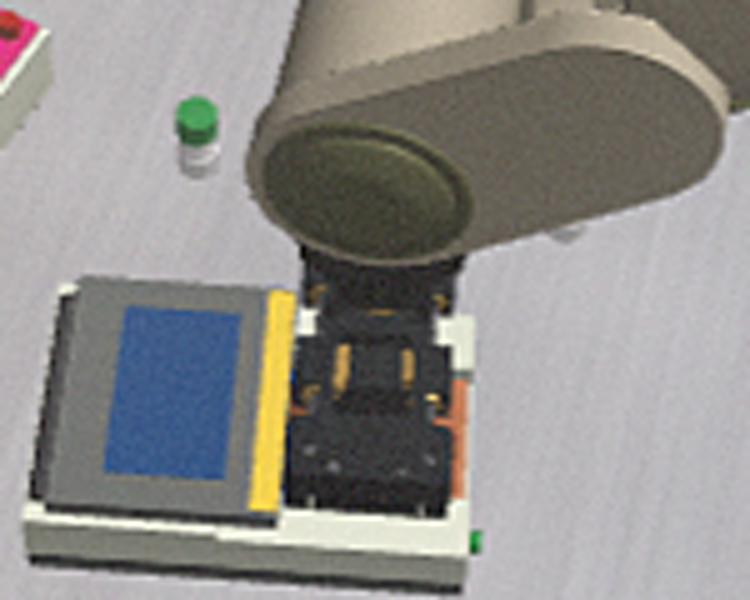

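Call:
step_arm(slide=[[0.001, 0, 0], [0.001, 0, 0], [0.001, 0, 0], [0.001, 0, 0], [0.001, 0, 0]], angular=[[0, 0, 0], [0, 0, 0], [0, 0, 0], [0, 0, 0], [0, 0, 0]], jaw=[0, 0, 0, 0, 0])

```text
clock: 18.45
eef_pos: [0.5118, 0.1606, 0.0049]
orientation: [-1.363, 1.101, 1.36]
wrist_force: [-0.8, 0.4, 10.2]
finger_gap: 0.157
```

Run:
```python
from h import *
from cell import snapshot
s=observe();print(s['clock'],RR.T@(s['eef_pos']-RO),s['wrist_force'],s['ft_torque'],s['finger_gap'],np.abs(s['qd']).max())
z0=np.load("side0.npz");C0=(cloud("side",z0['d'])-RO)@RR
p,d=snapshot("side");C=(cloud("side",d)-RO)@RR
hsv=cv2.cvtColor(p,cv2.COLOR_BGR2HSV);m=cv2.inRange(hsv,(3,100,50),(20,255,255));m[:,:309]=0;m[:,316:]=0;m[:262]=0;m[292:]=0
m=cv2.erode(m,np.ones((2,2)));print((m>0).sum(),"bed strip z",np.median(C[m>0],0),"start",np.median(C0[m>0],0))
w=(slice(250,290),slice(245,272)); print("lid z",np.median(C[w][...,2]))
```

```text
18.45 [-0.05136907 -0.00019928  0.0048822 ] [-0.79004872  0.38664358 10.20568087] [ 0.06989369  0.10961667 -0.00768459] 0.15690212561214745 0.002009892082671485
35 bed strip z [-0.09534924 -0.01012846  0.03032314] start [-0.09522011 -0.00634862  0.0345447 ]
lid z 0.0575686938655984
```

Call:
step_arm(slide=[[0.0007, 0, 0], [0.0007, 0, 0], [0.0007, 0, 0], [0.0007, 0, 0], [0.0007, 0, 0]], angular=[[0, 0, 0], [0, 0, 0], [0, 0, 0], [0, 0, 0], [0, 0, 0]], jaw=[0, 0, 0, 0, 0])

```text
clock: 19.12
eef_pos: [0.5118, 0.1606, 0.0042]
orientation: [-1.363, 1.101, 1.36]
wrist_force: [-1.0, 0.7, 11.5]
finger_gap: 0.156
```

Run:
```python
from h import *
from cell import close_job
s=observe();R=Rn.from_rotvec(s['orientation']).as_matrix()
print(s['clock'],RR.T@(s['eef_pos']-RO),s['wrist_force'],s['finger_gap'],"tool tilt deg",np.degrees(np.arccos(-R[2,0])))
print(close_job())
```

```text
19.125 [-0.05135992 -0.00019469  0.00424466] [-1.00343621  0.73305636 11.50813129] 0.15571129600210024 tool tilt deg 0.11414110753720556
the job is handed in; nothing more can be done
None
```

I closed the lid with the shut fingertips, picked up the plate on the pad by its rib, and slid its orange edge under the lip. I handed in at 19.1 s, still holding the plate and pressing it down; no verdict came back.

**Last checks**
- **Plate position:** the front edge is about 5–6 mm past the reader's origin, so about 20 mm under the lip. It is within about 1 mm of the centre line. The edge position is worked out from the tool pose and the edge seen before insertion, because it is hidden under the lid now.
- **Flatness:** the tool is tilted 0.1°. The plate was within about 0.5° of square when last measured, before it was lowered.
- **Lid:** its top height in the depth images did not change during the insertion.
- **Press and grip:** the wrist reads 11.5 N upward with the rib held at a 14 mm opening. I estimate the bed is sunk 5–6 mm from force and tool height. A noisy depth reading just before the last 0.7 mm of press gave 4.2 mm. The two disagree slightly, but both are above the required 3.5 mm.

**Problems on the way**
- **Fingertip height:** the reported tool position lies about 35 mm beyond the real fingertips. My first try at the lid therefore passed over it without touching. I measured the offset by camera, corrected it, and confirmed it by contact.
- **Force spike:** when the lid met its stop, the wrist force briefly reached about 42 N through the fingertips. That is well under the 120 N wrist limit, and I backed off at once. The 40 N limit applies to the arm and gripper body, so I believe it was not breached, but I could not check.

I saw no bystander moved in the pictures I took, but did not measure them all at the end.

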